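# Stamp the notched bar in the spring marking press

### The job

Two small spring marking presses stand on the worktop: one has a notched square steel bar lying in its nest, the other a round steel test block. Stamp the bar: push the head of its press straight down to the stop, hold it there for a moment, then let it spring all the way back up, with the bar still lying in its nest. Do not press the head of the press with the round block.

Things in the scene. Friction and masses are not known exactly. Their poses are not given: they have to be found in the camera images.
- bar_head (a point): Centre of the flat top of the head (black mushroom knob, 40 mm wide, 18 high) of the press with the notched bar. Highest part of the press: 126 mm above the worktop at rest, 106 at the stop; this point moves with it. Below it a grey arm, up to 88 mm high, runs back to a column 46 mm behind the plunger axis (frame x, within 0.4 rad of world x). Grey base 100 x 74 x 12 mm, fixed to the worktop.
- bar_plunger (a joint): Downward travel in m of that head: 0 at rest (up), 0.020 at its hard stop. A spring pushes back with about 2 N at rest, rising to about 7 N at the stop, and returns the head when it is let go.
- block_plunger (a joint): The same travel for the other press, of the same grey kind and size with an equal black head; its nest is a round cup holding a round steel test block 50 mm across, 12 mm thick. It must stay up. The heads are at least 140 mm apart; which press stands on the left varies.
- notched_bar: The steel bar to be stamped, 10 x 10 x 55 mm, a small notch in one long face. It lies loose in the slot of its press's nest, straight below that head, crosswise to the arm, its ends showing on either side. Origin: centre of its underside, 16 mm above the worktop; long axis y. (A like bar on the open worktop is only a bystander.)
Not all that is in view belongs to the job. What is shaped like the part that bears bar_head but blue or purple is not meant.

How it is judged:
By the outcome, as a careful person would: the job done as asked, in the order asked, and still so for the second after the job is handed in, with the robot touching nothing.
It also fails if it takes over 29 s, if anything falls off the work surface, if the arm or the gripper's body presses on something with over 40 N, if the wrist force passes 120 N, or if a joint passes its speed limit or range.

### The arm

A 6-joint arm with a two-finger parallel gripper is mounted at the origin on the work surface; the furniture and walls round the work are solid. World frame = base frame: x ahead of the robot, y to its left, z up, the work surface at z = 0. Lengths are in mm, angles in rad, forces in N, time in s.
With the tool pointing down it reaches from about 400 to 925 mm from the base axis. Payload 12.5 kg.
Tool frame: the origin (TCP) lies midway between the tips of the shut fingers; the grasp point (between the pads) lies 19 mm behind it (env.tcp_to_grasp is the distance from the TCP to the grasp point, in mm); z points along the fingers, y is the line along which they close (so a half turn about z gives the same grasp; the last joint's range is limited). The gripper opens to 95 mm and grips with 3 to 60 N. Pads are 20 mm wide; open, the fingers measure 119 mm over their backs; the gripper's body (75 mm by 180 mm) begins 59 mm behind the grasp point.
Start: joints at [-1.262, 0.491, 1.559, -0, 1.092, -0.106], TCP at [251.903, -572.007, 214.661] pointing down, gripper open.
Joint ranges: [-3.1, 3.1], [-0.84, 2.19], [0.05, 2.79], [-1.13, 4.28], [0.06, 2.93], [-2.69, 2.69]. Speed limits (rad/s): [2.22, 2.22, 2.79, 3.14, 3.14, 3.14].

### API

Orientations are given as [roll, pitch, yaw] about the fixed x, y, z axes, in that order (R = Rz(yaw) Ry(pitch) Rx(roll)).
In Python, from cell import env gives the robot as it stands. The module is installed in compiled form; this text tells all that it offers.
- The arm moves only by the tool step_arm, never from a script. Its argument "plan" is a list that holds one entry, the list of rows, each a list of 5 numbers: the shift along the tool's x, y, z in mm, then the turn about the tool's z in degrees, then the opening, from -1 (shut) to 1 (fully open). A call has 1 to 8 rows; each row is the pose to reach, as a shift and turn from the pose commanded when the call began, along the tool's axes at that moment; what a row does not reach only later rows make up. A row lasts 1/12 s, in which the tool goes at most 41.7 mm and 7.16 degrees, less where a joint would pass 70% of its speed; a pose out of reach is approached as far as the arm can. A call with a gripper value outside its range is refused whole. The fingers move at their own pace and stop on an object; the grip force is fixed at half the most. Time passes only in rows, so rows that repeat a pose let the fingers close. It gives the time, the measured TCP pose, the force, the opening and the grip force at its end, in the units of the state.
- env.state(): the state, without advancing time (a new reading comes with each control period).
- env.read_camera(name): name is "scene" or "side" or "wrist"; returns the picture (480x640x3 uint8, blue, green, red); there is no depth.
- env.get_calibration(name): a dict with "K" (3x3 intrinsics, pixels), "extrinsics" (4x4, takes a point from world to camera coordinates). Camera axes: x right, y up, looking along -z (the intrinsics and any distortion apply to the point x, -y, -z); pixel columns grow to the right and rows downward; lengths in mm; the calibration is good to about 2 mm. The wrist camera is an equidistant fisheye: a pixel r from the principal point sees the ray r / f radians off the axis. A picture is of the moment at which its call begins: read the wrist's pose just before it. get_calibration takes no time and is no camera call; for the wrist camera it gives the pose at the moment of the call.
- env.job_done(): hands the job in; it is judged then, once.
The state is a dict: "t": time; "joints": joint angles; "qvel": joint speeds; "tau": joint torques, N m; "eef_pos": TCP position; "tcp_rot": TCP orientation; "ft_force": force on the tool from outside, world axes, zero at the start; "moment": the same for the moment, N m; "opening": opening from 0.0 (shut) to 1.0 (fully open); "grip_force": force on a finger pad.
Only numpy, scipy, OpenCV 4.12 (cv2) and the standard library are available. Lean on these libraries where they do the work, as an engineer would, in place of code of your own. Each camera call takes 0.05 s, during which the arm holds its last target. There are 200 camera calls.

## Working session

There is one attempt and no reset: what is moved stays moved. The work goes in short steps, Python scripts to look and compute and a tool call to move; the robot and the scene stay as the last step left them, time stands still between calls to the robot, and variables do not carry over. Pictures are saved under pics/ and viewed, at most 10 in all, crops included, and the job is handed in when it is done.

Besides the shell and the picture viewer there is one more tool, called after "Call:" by a JSON object that holds its "method" and its "body", one argument or row to a line. step_arm: Moves the arm, as the interface text tells. Its arguments: {"type":"object","properties":{"plan":{"type":"array"}},"required":["plan"]}

```bash
mkdir -p pics; python3 - <<'E'
from cell import env
import cv2
for n in("scene","side"):
    cv2.imwrite(f"pics/{n}1.png",env.read_camera(n)); c=env.get_calibration(n); print(n,c)
s=env.state();print(s['t'],s['eef_pos'],s['tcp_rot'],s['opening'])
E
```

```text
scene {'K': array([[476.89909226,   0.        , 322.36619985],
       [  0.        , 476.89909226, 239.60518943],
       [  0.        ,   0.        ,   1.        ]]), 'extrinsics': array([[-4.74548071e-01, -8.80147152e-01,  1.20465109e-02,
         1.50222618e+02],
       [ 6.27664302e-01, -3.28758833e-01,  7.05659376e-01,
        -3.07781807e+02],
       [-6.17123693e-01,  3.42430460e-01,  7.08448818e-01,
        -1.10710909e+03],
       [ 0.00000000e+00,  0.00000000e+00,  0.00000000e+00,
         1.00000000e+00]])}
side {'K': array([[503.37418138,   0.        , 315.06155955],
       [  0.        , 503.37418138, 240.3164598 ],
       [  0.        ,   0.        ,   1.        ]]), 'extrinsics': array([[ 2.95942330e-01, -9.55173917e-01, -7.80554556e-03,
        -1.20843227e+02],
       [ 7.75007145e-01,  2.35328298e-01,  5.86501933e-01,
        -3.29760339e+02],
       [-5.58374483e-01, -1.79620102e-01,  8.09910215e-01,
        -1.39911720e+03],
       [ 0.00000000e+00,  0.00000000e+00,  0.00000000e+00,
         1.00000000e+00]])}
0.1 [ 251.82172341 -571.79273006  214.14480528] [-3.14063350e+00 -8.94030077e-05  4.14782743e-01] 0.9986912408241806
```

View pics/scene1.png

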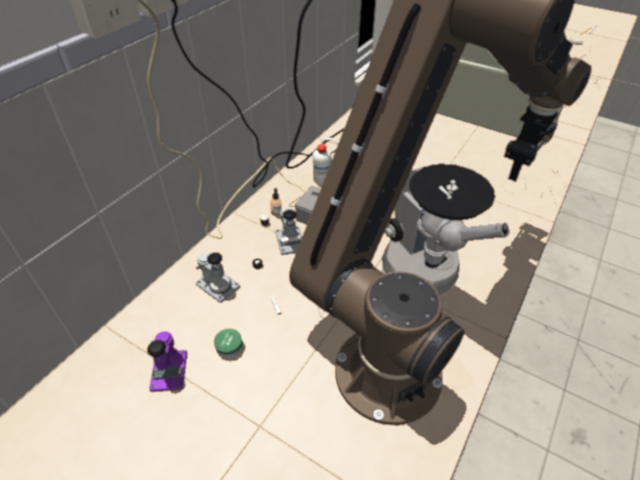

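View pics/side1.png

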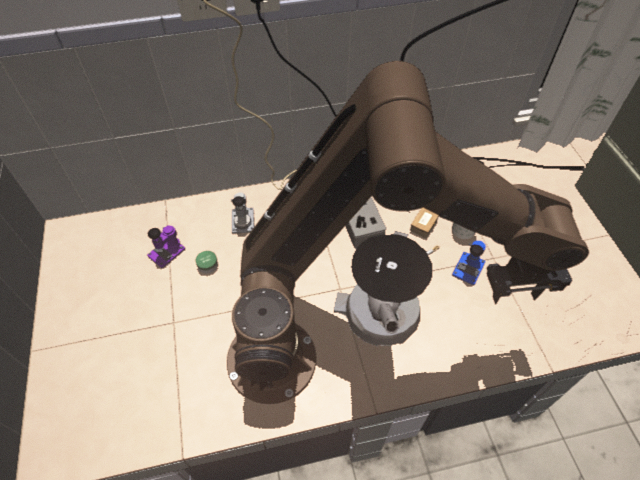

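Scene view: grey presses have black heads at about (215,259) and (290,215). The purple one is at (157,348). In the side view one grey press is at (239,200) and the other is hidden by the arm. I'll enlarge these and cast rays.

```bash
cat > h.py <<'E'
import numpy as np,cv2
from cell import env
def ray(name,u,v,c=None):
    c=c or env.get_calibration(name);K=c['K'];E=c['extrinsics'];R=E[:3,:3]
    x=(u-K[0,2])/K[0,0];y=(v-K[1,2])/K[1,1]
    if name=='wrist':
        r=np.hypot(x,y); s=np.sin(r)/r if r>1e-9 else 1; d=np.array([x*s,-y*s,-np.cos(r)])
    else: d=np.array([x,-y,-1.])
    return -R.T@E[:3,3], R.T@d
def onz(name,u,v,z,c=None):
    o,d=ray(name,u,v,c); return o+d*(z-o[2])/d[2]
def proj(name,p,c=None):
    c=c or env.get_calibration(name);q=c['extrinsics']@np.append(p,1);K=c['K'];a=np.array([q[0],-q[1]]);w=-q[2]
    if name=='wrist':
        r=np.hypot(*a);a=a/r*np.arctan2(r,w)
    else:a=a/w
    return a*K[0,0]+K[:2,2]
E
python3 - <<'E'
from h import *
a=cv2.imread('pics/scene1.png');b=cv2.imread('pics/side1.png')
c1=cv2.resize(a[180:310,180:340],(800,650)[:2] if 0 else (720,585),interpolation=cv2.INTER_CUBIC)
cv2.imwrite('pics/crop1.png',c1)
for n,u,v in(('scene',215,258),('scene',290,214),('side',239,198),('scene',157,347)):print(n,u,v,onz(n,u,v,126).round())
E
```

```text
scene 215 258 [409. 254. 126.]
scene 290 214 [470.  19. 126.]
side 239 198 [424. 254. 126.]
scene 157 347 [223. 447. 126.]
```

View pics/crop1.png

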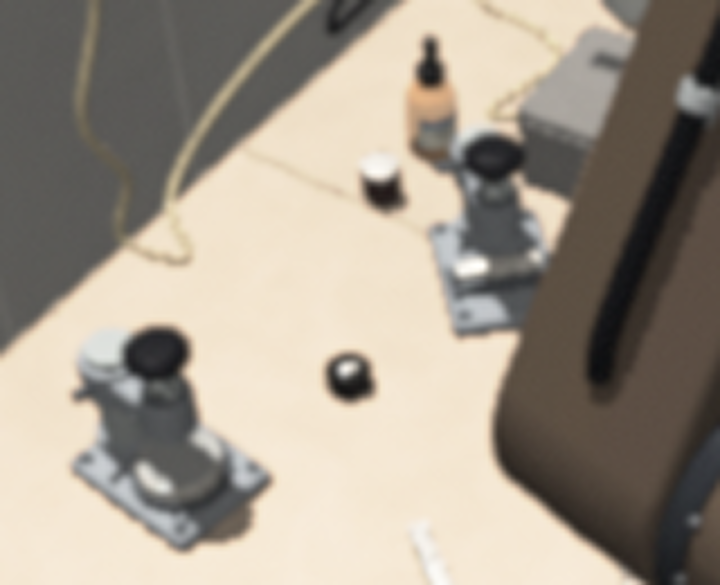

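The left press, with head at (215,259), holds the round block. The right press, with head at (290,214), has the bar across its nest, so that is the target, near (470,19). Next I'll triangulate the obstacles along the path.

```bash
python3 - <<'E'
from h import *
def tri(p,q):
    o1,d1=ray('scene',*p);o2,d2=ray('side',*q)
    t=np.linalg.lstsq(np.c_[d1,-d2],o2-o1,rcond=None)[0];a=o1+d1*t[0];b=o2+d2*t[1];return ((a+b)/2).round(),np.linalg.norm(a-b).round(1)
print('disc',tri((452,190),(392,267)))
print('knob barrel end',tri((505,230),(388,322)))
for u,v in((332,267),(430,267),(358,212),(383,240)):print('side z=0/100',onz('side',u,v,0).round(),onz('side',u,v,100).round())
for r in(412,494):print(onz('scene',r,190,250).round())
print('bottle cap z~200?',[onz('scene',322,148,z).round() for z in(100,200,250)])
print('bottle small',[onz('scene',276,190,z).round() for z in(50,100)])
E
```

```text
disc (array([ 188., -264.,  309.]), np.float64(2.2))
knob barrel end (array([  41., -286.,  302.]), np.float64(11.0))
side z=0/100 [341. -76.   0.] [278. -92. 100.]
side z=0/100 [ 430. -369.    0.] [ 361. -363.  100.]
side z=0/100 [579. -99.   0.] [ 499. -114.  100.]
side z=0/100 [ 489. -206.    0.] [ 415. -212.  100.]
[ 284. -232.  250.]
[ 189. -414.  250.]
bottle cap z~200? [array([ 740., -226.,  100.]), array([ 611., -155.,  200.]), array([ 547., -120.,  250.])]
bottle small [array([669., -24.,  50.]), array([612.,  -1., 100.])]
```

Target: the bar press at about (470,19). I'll raise to z≈360 to clear the disc and bottle, then move over with the fingers shutting.

Call:
{"method": "step_arm", "body": {
  "plan": [
    [[0,0,-40,0,-1],[10,-5,-80,0,-1],[30,-20,-120,0,-1],[65,-40,-146,0,-1],[100,-60,-146,0,-1],[135,-80,-146,0,-1],[170,-100,-146,0,-1],[205,-120,-146,0,-1]]
  ]
}}

```text
t: 0.77
eef_pos: [389.3, -381.1, 360.7]
tcp_rot: [3.141, -0.0, 0.414]
ft_force: [1.0, -0.4, -0.1]
opening: 0.498
grip_force: 0.0
```

Call:
{"method": "step_arm", "body": {
  "plan": [
    [[21,-35,0,0,-1],[42,-70,0,0,-1],[63,-104,0,0,-1],[84,-139,0,0,-1],[105,-173,0,0,-1],[125,-208,10,0,-1],[146,-243,20,0,-1],[167,-277,30,0,-1]]
  ]
}}

```text
t: 1.43
eef_pos: [429.4, -60.2, 330.3]
tcp_rot: [3.141, -0.0, 0.414]
ft_force: [1.3, -0.4, 0.1]
opening: 0.011
grip_force: 0.0
```

```bash
python3 - <<'E'
from h import *
c=env.get_calibration('wrist');s=env.state()
im=env.read_camera('wrist');cv2.imwrite('pics/w1.png',im);np.savez('c1.npz',**c)
print(s['t'],s['eef_pos'],s['opening'],c['K'][0],proj('wrist',[470,19,126],c))
E
```

```text
1.4333 [429.43089261 -60.16992026 330.34255861] 0.01133839898916584 [371.64829954   0.         321.40020922] [266.5314712  146.45836805]
```

View pics/w1.png

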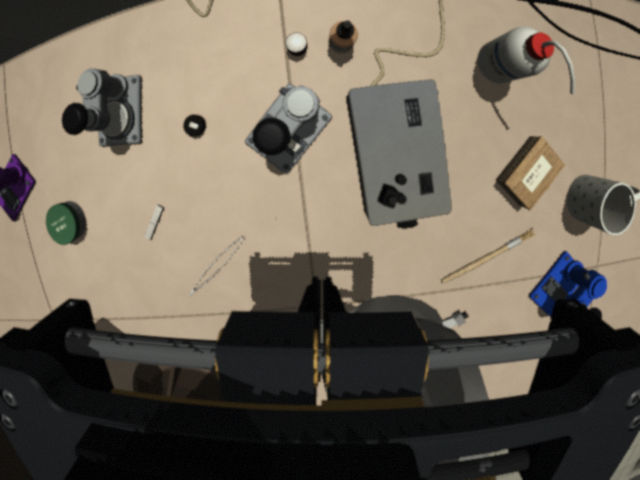

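The wrist view shows the bar press with its head at about (271,135) and the bar's end at (297,146). The round-block press is at (75,118). I'll measure the head more exactly.

```bash
python3 - <<'E'
from h import *
c=dict(np.load('c1.npz'));im=cv2.imread('pics/w1.png')
m=(im.max(2)<48).astype('uint8');m[:, :240]=0;m[:,310:]=0;m[:100]=0;m[170:]=0
m=cv2.morphologyEx(m,cv2.MORPH_OPEN,np.ones((7,7)))
for k in cv2.findContours(m,0,2)[0]:
    (u,v),r=cv2.minEnclosingCircle(k);print(u,v,r,cv2.boundingRect(k),onz('wrist',u,v,126,c).round(1),onz('wrist',u,v,117,c).round(1))
    e=onz('wrist',u+r,v,126,c)-onz('wrist',u-r,v,126,c);print(np.linalg.norm(e))
E
```

```text
272.4833984375 137.05601501464844 20.12884521484375 (253, 118, 37, 39) [481.1  17.1 126. ] [480.6  18.2 117. ]
40.8712502452806
```

Call:
{"method": "step_arm", "body": {
  "plan": [
    [[5,-12,30,0,-1],[9,-24,60,0,-1],[14,-37,95,0,-1],[18,-50,125,0,-1],[18,-50,130,0,-1],[18,-50,130,0,-1]]
  ]
}}

```text
t: 1.98
eef_pos: [425.6, -8.8, 199.6]
tcp_rot: [-3.14, 0.003, 0.416]
ft_force: [0.4, -0.2, 0.8]
opening: 0.004
grip_force: 0.0
```

```bash
python3 - <<'E'
from h import *
c=env.get_calibration('wrist');s=env.state()
im=env.read_camera('wrist');cv2.imwrite('pics/w2.png',im);np.savez('c2.npz',**c)
print(s['t'],s['eef_pos'],s['tcp_rot'],proj('wrist',[481,17,126],c))
u0,v0=proj('wrist',[481,17,126],c).astype(int)
m=(im.max(2)<48).astype('uint8');k=np.zeros_like(m);cv2.circle(k,(int(u0),int(v0)),55,1,-1);m&=k
m=cv2.morphologyEx(m,cv2.MORPH_OPEN,np.ones((9,9)))
for k in cv2.findContours(m,0,2)[0]:
    (u,v),r=cv2.minEnclosingCircle(k);p=onz('wrist',u,v,126,c);print(u,v,r,cv2.boundingRect(k),p.round(1),np.linalg.norm(onz('wrist',u+r,v,126,c)-onz('wrist',u-r,v,126,c)))
E
```

```text
1.9833 [425.62677236  -8.84536297 199.6384195 ] [-3.13978792e+00  2.98121992e-03  4.16168871e-01] [321.14867798 163.6286578 ]
317.29132080078125 162.085205078125 30.112043380737305 (290, 134, 57, 57) [480.9  19.7 126. ] 39.537666214264306
```

View pics/w2.png

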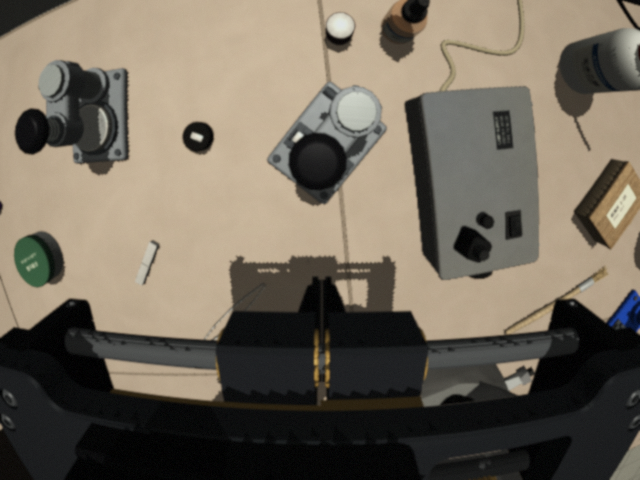

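The wrist close-up shows the head at about (318,162), which puts it at (481,19). The bar's end shows at (297,137). I'll move over it to z≈140.

Call:
{"method": "step_arm", "body": {
  "plan": [
    [[30,-1,0,0,-1],[62,-3,0,0,-1],[62,-3,30,0,-1],[62,-3,60,0,-1],[62,-3,60,0,-1],[62,-3,60,0,-1]]
  ]
}}

```text
t: 2.53
eef_pos: [482.2, 17.9, 141.6]
tcp_rot: [-3.141, 0.0, 0.414]
ft_force: [-0.5, -0.0, 0.2]
opening: 0.005
grip_force: 0.0
```

Call:
{"method": "step_arm", "body": {
  "plan": [
    [[0,0,8,0,-1],[0,0,14,0,-1],[0,0,18,0,-1],[0,0,22,0,-1],[0,0,25,0,-1],[0,0,28,0,-1],[0,0,31,0,-1],[0,0,33,0,-1]]
  ]
}}

```text
t: 3.2
eef_pos: [482.4, 18.4, 107.8]
tcp_rot: [3.14, -0.001, 0.415]
ft_force: [2.2, -2.6, 6.8]
opening: -0.001
grip_force: 3.4
```

Call:
{"method": "step_arm", "body": {
  "plan": [
    [[0,0,1,0,-1],[0,0,1.5,0,-1],[0,0,2,0,-1],[0,0,2,0,-1]]
  ]
}}

```text
t: 3.53
eef_pos: [482.4, 18.3, 106.3]
tcp_rot: [3.14, -0.001, 0.415]
ft_force: [0.5, -4.0, 9.1]
opening: 0.004
grip_force: 4.7
```

Call:
{"method": "step_arm", "body": {
  "plan": [
    [[0,0,0.5,0,-1],[0,0,1,0,-1],[0,0,1,0,-1],[0,0,1,0,-1],[0,0,1,0,-1],[0,0,1,0,-1]]
  ]
}}

```text
t: 4.03
eef_pos: [482.5, 18.3, 106.1]
tcp_rot: [3.14, -0.002, 0.415]
ft_force: [-3.0, -3.1, 22.7]
opening: 0.006
grip_force: 11.5
```

The force has jumped to 23 N with z at 106, so the head is on its stop. I'll hold there, then release slowly.

Call:
{"method": "step_arm", "body": {
  "plan": [
    [[0,0,0,0,-1],[0,0,0,0,-1],[0,0,0,0,-1],[0,0,0,0,-1],[0,0,0,0,-1],[0,0,0,0,-1],[0,0,0,0,-1],[0,0,0,0,-1]]
  ]
}}

```text
t: 4.7
eef_pos: [482.5, 18.4, 106.1]
tcp_rot: [3.14, -0.002, 0.415]
ft_force: [-2.7, -3.4, 22.7]
opening: 0.008
grip_force: 11.5
```

Call:
{"method": "step_arm", "body": {
  "plan": [
    [[0,0,-3,0,-1],[0,0,-6,0,-1],[0,0,-10,0,-1],[0,0,-14,0,-1],[0,0,-18,0,-1],[0,0,-23,0,-1],[0,0,-35,0,-1],[0,0,-60,0,-1]]
  ]
}}

```text
t: 5.37
eef_pos: [480.0, 18.9, 163.2]
tcp_rot: [-3.139, 0.005, 0.415]
ft_force: [-0.1, 0.1, -0.3]
opening: 0.005
grip_force: 0.0
```

Call:
{"method": "step_arm", "body": {
  "plan": [
    [[0,0,-35,0,-1],[-30,0,-35,0,-1],[-65,0,-35,0,-1],[-65,0,-35,0,-1],[-65,0,-35,0,-1],[-65,0,-35,0,-1]]
  ]
}}

```text
t: 5.87
eef_pos: [422.4, -7.5, 199.7]
tcp_rot: [-3.141, -0.0, 0.414]
ft_force: [0.6, -0.3, 0.1]
opening: 0.003
grip_force: 0.0
```

```bash
python3 - <<'E'
from h import *
s=env.state();im=env.read_camera('wrist');cv2.imwrite('pics/w3.png',im)
print(s['t'],s['eef_pos'],s['ft_force'],s['qvel'])
E
```

```text
5.8667 [422.44031504  -7.48255967 199.73885888] [ 0.60574125 -0.33932509  0.06602893] [ 0.00959817  0.01734175 -0.01445993 -0.00178811 -0.00309228 -0.0006364 ]
```

View pics/w3.png

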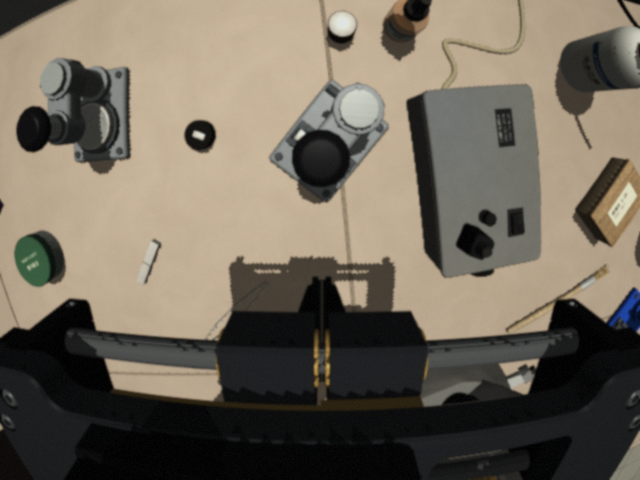

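The head is back up at (321,158), the same size as before pressing. The bar's end still shows in the nest at (301,134), and the round-block press is untouched.

```bash
python3 -c "
from cell import env
print(env.job_done())"
```

```text
the job is handed in; nothing more can be done
None
```

I stamped the bar: its press head went down to the stop (106 mm, 23 N), held there for over half a second and sprang back up. The last wrist picture shows the bar still in its nest; I never touched the round-block press, and handed the job in at about 6 s.

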